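Open the double-lidded button tin in the bench caddy

ROBOT

A 6-joint arm with a two-finger parallel gripper is mounted at the origin on the work surface. World frame = base frame: x ahead of the robot, y to its left, z up, the work surface at z = 0. Lengths are in mm, angles in degrees, forces in N, time in s.
With the tool pointing down it reaches from about 275 to 725 mm from the base axis. Payload 5.6 kg.
Tool frame: the origin (TCP) lies midway between the tips of the shut fingers; the grasp point (between the pads) lies 19 mm behind it (env.grasp_offset is the distance from the TCP to the grasp point, in mm); z points along the fingers, y is the line along which they close (so a half turn about z gives the same grasp; the last joint's range is limited). The gripper opens to 85 mm and grips with 20 to 120 N. Pads are 22 mm wide; open, the fingers measure 114 mm over their backs; the gripper's body (76 mm by 85 mm) begins 54 mm behind the grasp point. The pads swing forward as they close: fully open they stand 13 mm farther back than shut.
Start: joints at [93.541, 14.616, 6.199, 0, -81.583, -16.306], TCP at [121.501, 536.405, 231.283] pointing down, gripper open.
Joint ranges: [-168.99, 168.99], [-69.2, 112.95], [-62.41, 85.93], [-164.36, 98.24], [-168.68, -3.75], [-174.98, 174.98]. Speed limits (degrees/s): [147.25, 147.25, 180, 180, 180, 180].

INTERFACE

Orientations are given as a 3x3 rotation matrix whose columns are the frame's x, y, z axes.
In Python, from station import env gives the robot as it stands.
- The arm moves only by the tool send_rows, never from a script. Its argument "steps" is one flat list of numbers, 6 for each row, row after row: the shift along the tool's x, y, z in mm, then the turn, a rotation vector about the tool's x, y, z in rad. In form: [dx, dy, dz, rx, ry, rz, dx, dy, dz, rx, ry, rz, ...]. A call has 1 to 20 rows; each row shifts and turns the commanded pose from where the row before left it, along the tool's axes as they then stand; what a row does not reach is not made up. A row lasts 1/12 s, in which the tool goes at most 41.7 mm and 7.16 degrees, less where a joint would pass 70% of its speed; a pose out of reach is approached as far as the arm can. A call with a gripper value outside its range is refused whole. "gripper" is the opening, from 0 (shut) to 1 (fully open), set as the call begins (left out, the last holds). The fingers move at their own pace and stop on an object; "newtons" is the grip in N (left out, the last holds). Time passes only in rows, so rows that do not move let the fingers close. It gives the time, the measured TCP pose, the force, the opening and the grip force at its end, in the units of the state.
- env.state(): the state, without advancing time (a new reading comes with each control period).
- env.capture(name): name is "side" or "top" or "wrist"; returns a dict with "image" (400x640x3 uint8, red, green, blue), "intrinsics" (3x3 intrinsics, pixels), "R" (3x3) and "t" (3): a world point X has camera coordinates R X + t; the wrist camera has in their place "hand_eye" (4x4, takes a point from camera to tool coordinates, whose origin is the TCP and whose axes are the flange's). Camera axes: x right, y down, z forward; pixel columns grow to the right and rows downward; lengths in mm; the calibration is good to about 2 mm. A picture is of the moment at which its call begins: read the wrist's pose just before it. There is no depth.
- env.sign_off(): hands the job in; it is judged then, once.
Trained networks look in a picture, given as the dict that the camera call returned (one of the last four; its "shot" number tells which), for a name from the list of things; names that differ only in an ending like _2 or _b are one class to them, and where a whole thing is asked for, a point or a joint stands for the part that bears it (a point fixed in the world has none). Each returns a list of dicts, best first, with "confidence" (0 to 1); they miss things now and then, are a little off and sometimes report something else, mostly with a low value. They report only what shows in the picture. A call takes as long as a camera call. They do not tell look-alikes from the thing itself.
- env.silhouettes(picture, target): "pixels" (400x640 bool, what is visible of it) and "extent" ([left, top, width, height] in pixels, round what is visible of it).
The state is a dict: "time": time; "q": joint angles; "qvel": joint speeds; "effort": joint torques, N m; "eef_pos": TCP position; "eef_rot": TCP orientation; "ft_force": force on the tool from outside, world axes, zero at the start; "wrist_torque": the same for the moment, N m; "opening": finger opening in mm; "grasp_force": force on a finger pad.
Only numpy, scipy, OpenCV 4.12 (cv2) and the standard library are available. Lean on these libraries where they do the work, as an engineer would, in place of code of your own. Each camera call takes 0.05 s, during which the arm holds its last target. There are 200 camera calls.

TASK

Stand the open blue tin squarely in the round recess of the wooden bench caddy and let go of it. Then carry the black button dish with its aluminium lid still on it (so that no button spills) over in one level piece, set it fully home in the mouth of the tin without dropping it, let go, and lift the aluminium lid alone straight up, leaving the dish seated and the buttons in it. Finish while still holding the lid, level and still, about 10 cm above its place on the dish, and leave the mallet, jar, screwdriver and tape roll alone.

Things in the scene. Friction and masses are not known exactly. Their poses are not given: they have to be found in the camera images.
- caddy: fixed pale-wood bench caddy. Origin on the bench under the recess axis, z up. Recess block 110 x 110 mm, 30 mm high, centred on the origin; on its -x side a tool block (x -55 to -125 mm, 110 mm wide, 45 mm high) with three tool handles standing in a row along y at x = -92 mm, tops up to 125 mm above the bench. Its -x side faces roughly to the robot (yaw within 0.35 rad)
- recess (a point): centre of the floor of the round recess in the caddy: diameter 67 mm, 15 mm deep with a 2 mm chamfer; floor 15 mm above the bench
- tin: loose blue-painted round tin, open at the top: outer diameter 62 mm (56 mm at the foot, tapering over the lowest 4 mm), 62 mm tall, wall 2.5 mm (mouth 57 mm wide), about 0.16 kg. Origin: centre of the underside, z up the axis. Can be gripped across its outside near the rim
- dish: loose black plastic button dish = inner lid, starts with lid on, buttons in. Origin: centre of its underside, z up. Plug 54 mm across, z 0 to 10 mm, tapering to 44 mm below; it enters the tin's mouth, its shoulder rests on the rim (dish origin 52 mm above tin origin). Round wall 68 mm across, z 10 to 34 mm, 5 mm thick. Gripped across this wall, dish, buttons and lid come together. About 0.10 kg
- lid: loose aluminium outer lid lying on the dish, not fastened (lid origin 28 mm above dish origin). Origin: centre of its underside, z up. Plug 55 mm across, 6 mm deep, in the dish (58 mm inside); disc 63 mm across, z 6 to 10 mm, on the dish wall; dark wood knob z 10 to 30 mm: stem 14 mm, head 20 mm across from z 18 to 28 mm. Lifting by the knob lifts the lid only. About 0.08 kg
- button0: loose upholstery button lying in the dish under the lid, 22 mm across, 9 mm high, origin at the centre of its underside
- button1: second button like it, in the dish
- button2: third button like it, in the dish
- mallet: bystander: mallet lying on the bench, wooden handle 22 mm thick from x = -130 to 70 mm, white head 56 mm across and 100 mm long (along y) at x = 90 mm; origin on the bench
- tack_jar: bystander: amber jar with steel cap, 60 mm across, 75 mm tall, origin at the centre of the underside
- screwdriver: bystander: yellow-handled screwdriver lying along its own x, about 200 mm long
- tape_roll: bystander: brown roll of tape lying flat, 90 mm across, 25 mm high, origin at the centre of the underside
Things that resemble listed ones, but are neither listed nor needed, are in the scene too. Of the things that look like the tin, the larger one is meant. There is more than one size of the dish; the one meant has the size given above.

How it is judged (in metres and radians):
On the way, in this order (a step that is already met when the one before it is completed fails the run):
1. the tin stands squarely on the floor of the recess, let go (horizontal distance between tin and recess below 0.005 m and z of tin in the frame of recess between -0.003 and 0.002 m and angle between tin's own z axis and vertical below 0.05 rad and contact force between the fingers and tin below 0.1 N), for 0.2 s.
2. the dish sits fully home in the tin with the lid still on it, let go (horizontal distance between tin and recess below 0.005 m and z of tin in the frame of recess between -0.003 and 0.002 m and angle between tin's own z axis and vertical below 0.05 rad and horizontal distance between dish and tin below 0.004 m and z of dish in the frame of tin between 0.049 and 0.0545 m and angle between the z axis of dish and the z axis of tin, either way round below 0.06 rad and horizontal distance between lid and dish below 0.004 m and z of lid in the frame of dish between 0.025 and 0.0305 m and contact force between the fingers and dish below 0.1 N), for 0.2 s.
At the end, for the whole second after the job is handed in: tin in the recess (5 mm, upright), dish home in the tin (4 mm of its axis, shoulder within 2.5 mm of the rim, level), its three buttons inside, robot not touching it; the fingers hold the lid still and level (0.25 rad), 60 to 150 mm above its place on the dish, within 50 mm sideways (horizontal distance between tin and recess below 0.005 m and z of tin in the frame of recess between -0.003 and 0.002 m and angle between tin's own z axis and vertical below 0.05 rad and horizontal distance between dish and tin below 0.004 m and z of dish in the frame of tin between 0.049 and 0.0545 m and angle between the z axis of dish and the z axis of tin, either way round below 0.06 rad and z of lid in the frame of dish between 0.088 and 0.178 m and horizontal distance between lid and dish below 0.05 m and angle between lid's own z axis and vertical below 0.25 rad and linear speed of lid below 0.03 m/s and contact force between the fingers and lid above 1 N and contact force between each of the arm, the fingers and dish below 0.1 N and contact force between lid and dish below 0.05 N and horizontal distance between each of button0, button1, button2 and dish below 0.03 m and z of each of button0, button1, button2 in the frame of dish below 0.034 m); the arm keeps its last pose, push and grip.
It fails at once if the lid comes off the dish (by more than 8 mm upwards, or 15 mm sideways) while the dish is not home in the tin, or the dish is pulled up with it ((z of lid in the frame of dish above 0.036 m or horizontal distance between lid and dish above 0.015 m) and not (horizontal distance between dish and tin below 0.004 m and z of dish in the frame of tin between 0.049 and 0.0545 m and angle between the z axis of dish and the z axis of tin, either way round below 0.06 rad)).
It fails at once if the dish is tipped by more than 0.4 rad (angle between dish's own z axis and vertical above 0.4 rad).
It fails at once if the tin or the dish is dropped (falls free of the fingers faster than 0.5 m/s, about 13 mm of fall) ((linear speed of tin above 0.5 m/s and contact force between the fingers and tin below 0.05 N) or (linear speed of dish above 0.5 m/s and contact force between the fingers and dish below 0.05 N and contact force between the fingers and lid below 0.05 N and contact force between the fingers and tin below 0.05 N)).
It fails at once if a button leaves the dish (horizontal distance between any of button0, button1, button2 and dish above 0.035 m).
It fails at once if a bystander is moved by more than 30 mm (distance of any of mallet, tack_jar, screwdriver, tape_roll from where it was at the start of the episode above 0.03 m).
It also fails if it takes over 67 s, if anything falls off the work surface, if the arm or the gripper's body presses on something with over 40 N, if the wrist force passes 120 N, or if a joint passes its speed limit or range.

## Working session

There is one attempt and no reset: what is moved stays moved. The work goes in short steps, Python scripts to look and compute and a tool call to move; the robot and the scene stay as the last step left them, time stands still between calls to the robot, and variables do not carry over. Pictures are saved under pics/ and viewed, at most 13 in all, crops included, and the job is handed in when it is done.

Besides the shell and the picture viewer there is one more tool, called in YAML: its name, and indented under it one key for each argument. send_rows: Moves the arm, as the interface text tells. Its arguments: {"type":"object","properties":{"steps":{"type":"array"},"gripper":{"type":"number"},"newtons":{"type":"number"}},"required":["steps"]}

```bash
mkdir -p pics; ls; cat > h.py <<'E'
import numpy as np, cv2
from station import env
def ray(p,uv,st=None):
    K=np.array(p["intrinsics"]); d=np.linalg.inv(K)@np.array([uv[0],uv[1],1.])
    if "R" in p and p.get("R") is not None:
        R=np.array(p["R"]);t=np.array(p["t"]).ravel(); return -R.T@t,R.T@d
    H=np.array(p["hand_eye"]);Rt=np.array(st["eef_rot"]);o=np.array(st["eef_pos"])
    return Rt@H[:3,3]+o, Rt@(H[:3,:3]@d)
def atz(p,uv,z,st=None):
    c,d=ray(p,uv,st); return c+d*(z-c[2])/d[2]
def proj(p,X,st=None):
    X=np.atleast_2d(X).astype(float)
    if p.get("R") is not None: Xc=X@np.array(p["R"]).T+np.array(p["t"]).ravel()
    else:
        H=np.array(p["hand_eye"]);Rt=np.array(st["eef_rot"]);Xt=(X-np.array(st["eef_pos"]))@Rt
        Xc=(Xt-H[:3,3])@H[:3,:3]
    u=Xc@np.array(p["intrinsics"]).T; return u[:,:2]/u[:,2:]
def save(p,n,crop=None,f=1):
    im=np.array(p["image"])[:,:,::-1]
    if crop: x,y,w,h=crop; im=im[y:y+h,x:x+w]
    cv2.imwrite("pics/"+n,cv2.resize(np.ascontiguousarray(im),None,fx=f,fy=f,interpolation=cv2.INTER_CUBIC))
E
python3 - <<'E'
from h import *
s=env.state(); print(s["eef_pos"],np.round(s["eef_rot"],3),env.grasp_offset)
a=[]
for c in ("side","top","wrist"):
    st=env.state(); p=env.capture(c)
    a.append(np.array(p["image"]))
    if c!="wrist": print(c,np.round(-np.array(p["R"]).T@np.array(p["t"]).ravel()))
    else: print(np.round(p["hand_eye"],2))
    for n in ("caddy","tin","dish","lid","tack_jar","mallet","screwdriver","tape_roll"):
        for d in env.silhouettes(p,n): 
            if d["confidence"]>.3: print(c,n,round(d["confidence"],2),d["extent"])
im=np.vstack(a[:2])
cv2.imwrite("pics/a.png",cv2.resize(im[:,:,::-1],None,fx=.75,fy=.75,interpolation=cv2.INTER_AREA))
cv2.imwrite("pics/w.png",a[2][:,:,::-1])
E
```

```text
pics
[121.34713893 535.92384984 230.39020684] [[ 0.975 -0.221 -0.   ]
 [-0.221 -0.975 -0.002]
 [ 0.     0.002 -1.   ]] 18.700000000000003
side [  53. -780. 1099.]
side caddy 0.8 [303.1, 189.1, 65.5, 53.8]
side caddy 0.48 [276.0, 139.9, 15.7, 23.6]
side tin 0.96 [274.5, 139.4, 15.7, 23.9]
side tin 0.48 [263.5, 127.0, 13.6, 17.0]
side dish 0.68 [358.3, 285.1, 26.4, 9.0]
side dish 0.67 [396.9, 298.8, 15.6, 22.2]
side lid 0.84 [362.2, 269.2, 25.3, 20.1]
side tack_jar 0.77 [393.3, 201.3, 22.0, 26.8]
side mallet 0.89 [215.9, 106.0, 38.2, 53.6]
side screwdriver 0.53 [331.5, 146.8, 56.2, 14.6]
side tape_roll 0.88 [336.9, 354.4, 39.3, 42.2]
top [ 413.   31. 1714.]
top caddy 0.61 [325.7, 171.9, 36.4, 56.4]
top tin 0.7 [238.6, 195.4, 20.7, 16.5]
top tin 0.59 [212.8, 195.0, 10.6, 13.2]
top dish 0.57 [439.9, 197.7, 14.2, 10.9]
top lid 0.67 [411.5, 197.9, 14.4, 20.2]
top tack_jar 0.59 [369.5, 138.4, 17.1, 22.7]
top tack_jar 0.52 [412.5, 201.4, 15.2, 19.6]
top mallet 0.88 [151.6, 200.3, 66.3, 61.1]
top screwdriver 0.74 [275.7, 116.0, 21.5, 50.6]
top screwdriver 0.42 [152.3, 203.2, 64.6, 61.1]
top tape_roll 0.58 [458.4, 243.7, 30.3, 29.7]
[[  -0.     -0.96   -0.27   69.81]
 [   1.     -0.      0.     -1.28]
 [  -0.     -0.27    0.96 -141.62]
 [   0.      0.      0.      1.  ]]
```

View pics/a.png

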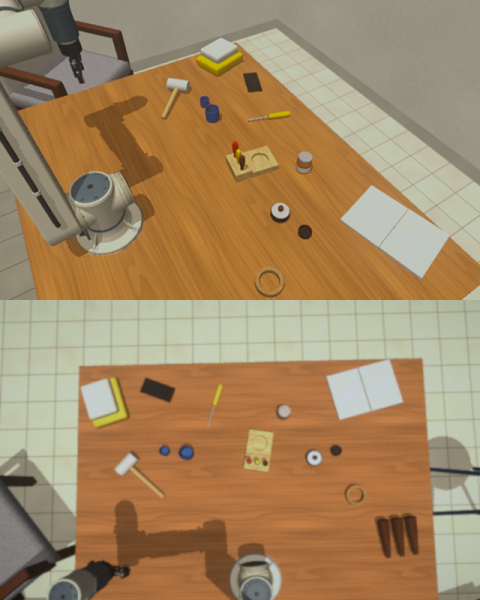

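The stacked view (side on top, top view below; scaled by .75) shows these candidates, in top-image pixels:
- Tin: the large blue tin at about (248,203) and a small one at (219,203).
- Dish: the black dish with the aluminium lid at about (419,209) and a small lidless dark dish at (448,200).
- Caddy: at about (344,200).

I choose the large tin and the lidded dish, and check both in one close crop.

```bash
python3 - <<'E'
from h import *
T=env.capture("top");S=env.capture("side")
def crop(p,x,y,w,h,f):
    return cv2.resize(np.array(p["image"])[y:y+h,x:x+w,::-1],None,fx=f,fy=f,interpolation=cv2.INTER_CUBIC)
im=np.vstack([np.hstack([crop(T,200,170,80,60,4.5),crop(T,310,165,80,60,4.5)][:2]),np.hstack([crop(S,250,115,80,60,4.5),crop(S,340,260,80,60,4.5)])])
cv2.imwrite("pics/b.png",im)
def tri(a,b):
    c1,d1=ray(T,a);c2,d2=ray(S,b);d1/=np.linalg.norm(d1);d2/=np.linalg.norm(d2)
    s=np.linalg.lstsq(np.c_[d1,-d2],c2-c1,rcond=None)[0];x=c1+d1*s[0];y=c2+d2*s[1];return np.round((x+y)/2,1),round(float(np.linalg.norm(x-y)),1)
print(T["intrinsics"],S["intrinsics"])
def cen(e):return np.array([e[0]+e[2]/2,e[1]+e[3]/2])
for n in ("tin","dish","lid","caddy","tack_jar"):
    for d in env.silhouettes(T,n):
        if d["confidence"]<.4: continue
        for e in env.silhouettes(S,n):
            if e["confidence"]<.4: continue
            x,g=tri(cen(d["extent"]),cen(e["extent"]))
            if g<25: print(n,x,g,d["extent"],e["extent"])
E
```

```text
[[504.53576317   0.         322.81156219]
 [  0.         504.53576317 199.27850444]
 [  0.           0.           1.        ]] [[474.89654533   0.         322.76165535]
 [  0.         474.89654533 201.9007507 ]
 [  0.           0.           1.        ]]
tin [557.5 292.8  41.3] 2.0 [239.3, 196.1, 17.9, 17.4] [271.5, 137.8, 19.9, 25.0]
tin [540.8 285.9 114. ] 20.7 [239.3, 196.1, 17.9, 17.4] [264.9, 129.1, 16.3, 14.9]
tin [577.2 396.9  16. ] 3.4 [212.9, 192.5, 11.4, 15.9] [264.9, 129.1, 16.3, 14.9]
dish [ 558.7 -379.8   14. ] 6.1 [440.5, 195.5, 15.4, 11.7] [398.0, 299.4, 17.6, 22.0]
lid [ 529.7 -276.9   34.8] 0.7 [410.8, 199.3, 17.7, 19.9] [360.1, 271.6, 27.0, 19.7]
caddy [568.8 -31.5  26.3] 11.9 [327.4, 174.3, 34.6, 53.5] [303.3, 188.8, 69.8, 54.5]
tack_jar [ 733.4 -146.3   36.8] 4.6 [370.1, 138.5, 16.1, 23.7] [394.1, 203.1, 22.9, 29.2]
```

View pics/b.png

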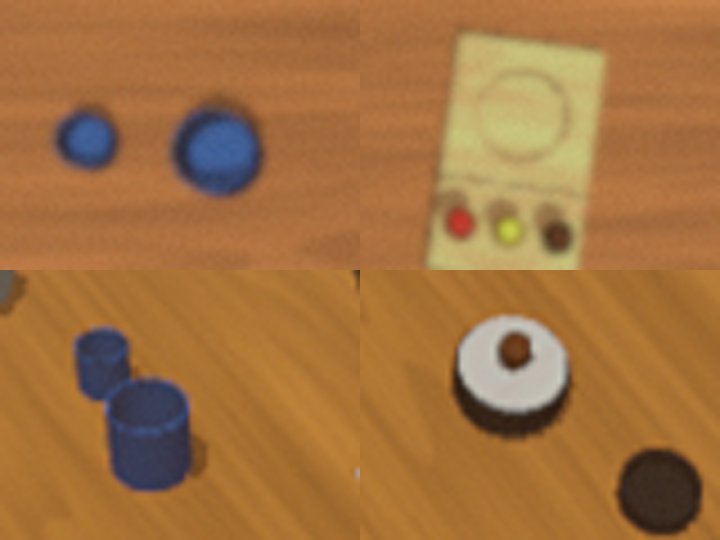

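The crops confirm the choice. The large tin is at about (248,203) top and (281,150) side, beside the small one. The aluminium-lidded dish is at (374,283) side, and the lidless dark one lies apart at (407,310). The recess ring shows at about (346,191) in the top image. I move above the tin for close views.

send_rows:
  steps: [16,5,0,0,0,0,32,9.5,0,0,0,0,32,9.5,0,0,0,0,32,9.5,0,0,0,0,32,9.5,0,0,0,0,32,9.5,0,0,0,0,32,9.5,0,0,0,0,32,9.5,0,0,0,0,32,9.5,0,0,0,0,32,9.5,0,0,0,0,32,9.5,0,0,0,0,32,9.5,0,0,0,0,32,9.5,0,0,0,0,32,9.5,0,0,0,0,32,9.5,0,0,0,0,15,4,0,0,0,0,0,0,0,0,0,0,0,0,0,0,0,0]
  gripper: 1

```text
time: 3.55
eef_pos: [557.8, 291.5, 230.6]
eef_rot: [[0.975, -0.223, -0.001], [-0.223, -0.975, -0.0], [-0.001, 0.001, -1.0]]
ft_force: [-0.4, 0.1, -0.1]
opening: 85.7
grasp_force: 0.0
```

```bash
cat >> h.py <<'E'
import pickle
from scipy.optimize import minimize
def snap(name,file):
    st=env.state(); p=env.capture("wrist"); ds=[d for d in env.silhouettes(p,name)]
    pickle.dump((st,p,ds),open(file,"wb")); return st,p,ds
TIN=[(28,0),(31,4),(31,62)]
DISH=[(22,0),(27,10),(34,10),(34,34)]
a=np.linspace(0,2*np.pi,60,endpoint=False); C=np.c_[np.cos(a),np.sin(a)]
def rings(prof,x): return np.vstack([np.c_[C*r+x[:2],np.full(60,x[2]+z)] for r,z in prof])
def fit(views,prof,x0,fz=False):
    # views: (picture,state,contour pts (N,2)); signed distance from contour pts to projected hull
    def cost(v):
        x=np.array([v[0],v[1],v[2] if not fz else x0[2]]); e=[]
        for p,st,c in views:
            h=cv2.convexHull(proj(p,rings(prof,x),st).astype(np.float32))
            e+=[abs(cv2.pointPolygonTest(h,(float(q[0]),float(q[1])),True)) for q in c]
        return np.mean(np.minimum(e,4))
    r=minimize(cost,x0,method="Nelder-Mead",options=dict(initial_simplex=np.array(x0)+np.vstack([np.zeros(3),10*np.eye(3)]),xatol=.05,fatol=1e-3))
    return np.round(r.x,1),round(r.fun,2)
def hullpts(m):
    c=max(cv2.findContours(np.array(m).astype(np.uint8),cv2.RETR_EXTERNAL,cv2.CHAIN_APPROX_NONE)[0],key=cv2.contourArea)
    return c[:,0,:].astype(float)[::3]
E
python3 - <<'E'
from h import *
st,p,ds=snap("tin","v1.pkl"); save(p,"w1.png")
print(st["time"],np.round(st["eef_pos"],1),st["ft_force"])
for d in ds: print(d["confidence"],d["extent"], fit([(p,st,hullpts(d["pixels"]))],TIN,[557,292,0.],True))
E
```

```text
3.55 [557.8 291.5 230.6] [-0.3839118   0.05473288 -0.07944258]
0.89 [217.6, 168.3, 40.1, 37.2] (array([557., 292.,   0.]), np.float64(4.0))
0.76 [289.4, 152.8, 50.9, 56.1] (array([563.4, 296. ,  -6.7]), np.float64(0.75))
```

View pics/w1.png

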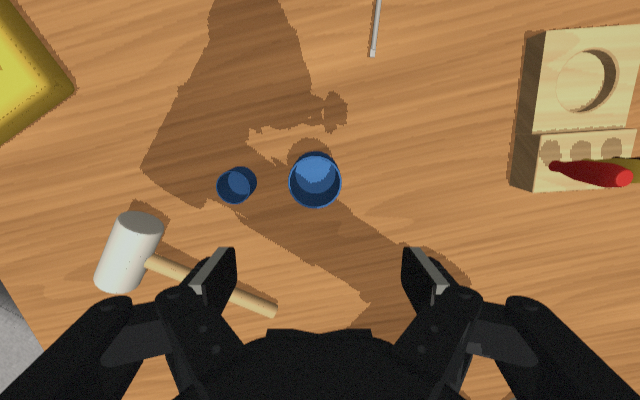

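The wrist view shows the large tin at (315,180) with the small tin left at (237,185). The mallet is clear at lower left, and the caddy recess is at (585,80). I go down over the tin for a second view.

send_rows:
  steps: [4.5,-5.5,20,0,0,0,0,0,30,0,0,0,0,0,30,0,0,0,0,0,10,0,0,0,0,0,0,0,0,0,0,0,0,0,0,0]

```text
time: 4.15
eef_pos: [562.9, 296.9, 142.5]
eef_rot: [[0.976, -0.22, 0.001], [-0.22, -0.976, -0.0], [0.001, -0.0, -1.0]]
ft_force: [0.0, -0.4, 0.6]
opening: 85.5
grasp_force: 0.0
```

```bash
python3 - <<'E'
from h import *
s1,p1,d1=pickle.load(open("v1.pkl","rb"))
st,p,ds=snap("tin","v2.pkl")
print(np.round(st["eef_pos"],1))
for d in ds: print(d["confidence"],d["extent"])
b=max(ds,key=lambda d:np.sum(d["pixels"])); a=max(d1,key=lambda d:np.sum(d["pixels"]))
V=[(p1,s1,hullpts(a["pixels"])),(p,st,hullpts(b["pixels"]))]
print(fit(V,TIN,[563,296,0.]),fit(V[1:],TIN,[563,296,0.],True))
# rim top check: tin outer radius
x,_=fit(V,TIN,[563,296,0.])
d=x[:2]-np.array(st["eef_pos"][:2]); R=np.array(st["eef_rot"]); print("tool move",R[:2,:2].T@d)
E
```

```text
[562.9 296.9 142.5]
0.94 [187.5, 182.2, 59.0, 53.6]
0.62 [286.0, 162.6, 73.2, 79.2]
(array([562.3, 296. ,  -5.6]), np.float64(0.35)) (array([563.9, 295.6,  -2.1]), np.float64(0.84))
tool move [-0.41891013  1.04860043]
```

send_rows:
  steps: [0,1,20,0,0,0,0,0,25,0,0,0,0,0,25,0,0,0,0,0,22,0,0,0,0,0,16,0,0,0,0,0,8.5,0,0,0,0,0,0,0,0,0,0,0,0,0,0,0]

```text
time: 4.92
eef_pos: [563.6, 296.0, 26.3]
eef_rot: [[0.975, -0.221, 0.002], [-0.221, -0.975, 0.001], [0.002, -0.001, -1.0]]
ft_force: [0.4, 1.1, 1.0]
opening: 85.6
grasp_force: 0.0
```

send_rows:
  steps: [0,0,0,0,0,0,0,0,0,0,0,0,0,0,0,0,0,0,0,0,0,0,0,0,0,0,0,0,0,0,0,0,0,0,0,0,0,0,0,0,0,0,0,0,0,0,0,0]
  gripper: 0.4
  newtons: 35

```text
time: 5.58
eef_pos: [563.8, 296.0, 26.9]
eef_rot: [[0.975, -0.221, 0.003], [-0.221, -0.975, 0.002], [0.003, -0.002, -1.0]]
ft_force: [-0.6, 0.1, 7.1]
opening: 60.7
grasp_force: 38.7
```

send_rows:
  steps: [0,0,-5,0,0,0,0,0,-12,0,0,0,0,0,-22,0,0,0,0,0,-25,0,0,0,0,0,-25,0,0,0,0,0,-22,0,0,0,0,0,-12,0,0,0,0,0,0,0,0,0]

```text
time: 6.25
eef_pos: [564.1, 296.3, 151.6]
eef_rot: [[0.975, -0.221, 0.005], [-0.221, -0.975, 0.004], [0.004, -0.005, -1.0]]
ft_force: [0.0, -0.7, -1.3]
opening: 60.6
grasp_force: 38.7
```

```bash
cat >> h.py <<'E'
from scipy.optimize import least_squares
E
python3 - <<'E'
from h import *
s1,p1,d1=pickle.load(open("v1.pkl","rb"))
print("wrist",atz(p1,(585,80),30,s1)); T=env.capture("top"); print("top",atz(T,(346.4,190.6),30))
st=env.state(); print(st["eef_pos"],st["opening"],st["grasp_force"])
E
```

```text
wrist [604.02283945 -29.87851056  30.        ]
top [598.30611209 -35.11596491  30.        ]
[563.07420266 295.96714813 149.16622077] 60.70748716852351 38.632007064297795
```

send_rows:
  steps: [5,12,0,0,0,0,11,25,0,0,0,0,11,25,0,0,0,0,11,25,0,0,0,0,11,25,0,0,0,0,11,25,0,0,0,0,11,25,0,0,0,0,10,25,0,0,0,0,5,15,0,0,0,0,0,0,0,0,0,0,0,0,0,0,0,0]

```text
time: 7.22
eef_pos: [601.0, 78.1, 146.0]
eef_rot: [[0.975, -0.223, -0.003], [-0.223, -0.975, -0.001], [-0.003, 0.001, -1.0]]
ft_force: [-0.9, 0.9, -2.8]
opening: 60.8
grasp_force: 38.7
```

```bash
python3 - <<'E'
from h import *
st,p,ds=snap("caddy","v3.pkl"); save(p,"w3.png")
print(st["time"],np.round(st["eef_pos"],1),[(d["confidence"],d["extent"]) for d in ds], proj(p,[[602,-33,30]],st))
E
```

```text
7.2167 [601.   78.1 146. ] [(0.75, [366.6, 101.0, 169.6, 216.9]), (0.3, [153.8, 0.0, 33.1, 135.4])] [[434.92024775 171.4462033 ]]
```

View pics/w3.png

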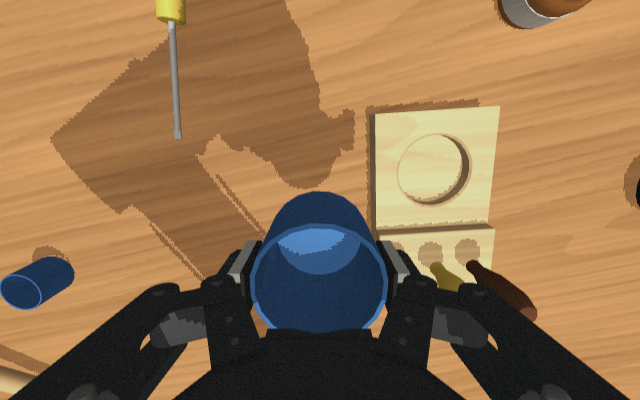

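The recess rim lies around (433,169), and the block's top face is about (372–500, 106–229). The tin hangs straight in the fingers. I fit the rim by edges.

```bash
cat >> h.py <<'E'
def gradmap(p):
    g=cv2.GaussianBlur(cv2.cvtColor(np.array(p["image"]),cv2.COLOR_RGB2LAB).astype(np.float32),(0,0),1.0)
    m=0
    for k in range(3): m=m+cv2.Sobel(g[:,:,k],cv2.CV_32F,1,0)**2+cv2.Sobel(g[:,:,k],cv2.CV_32F,0,1)**2
    return np.minimum(np.sqrt(m),150)
def circfit(views,circ,x0,rng=8):
    # views (p,st); circ list of (r,z); maximise mean gradient along circles
    G=[gradmap(p) for p,_ in views]
    def c(v):
        s=0
        for (p,st),g in zip(views,G):
            for r,z in circ:
                q=proj(p,np.c_[C*r+v[:2],np.full(60,z)],st).astype(np.float32)
                s+=np.mean(np.sqrt(cv2.remap(g,q[None,:,0],q[None,:,1],cv2.INTER_LINEAR)))
        return -s
    best=min(((c([x0[0]+i,x0[1]+j]),x0[0]+i,x0[1]+j) for i in np.arange(-rng,rng+.1,.5) for j in np.arange(-rng,rng+.1,.5)))
    return [round(float(b),2) for b in best]
E
python3 - <<'E'
from h import *
A=pickle.load(open("v1.pkl","rb"));B=pickle.load(open("v3.pkl","rb"))
for z,r in ((30,35.5),(28,33.5),(30,33.5)):
  for nm,V in (("v3",[B]),("both",[A,B]),("v1",[A])):
    print(z,r,nm,circfit([(v[1],v[0]) for v in V],[(r,z)],[602,-33]))
# block from silhouette corners (hand-read), top z=30
c=np.array([atz(B[1],q,30,B[0]) for q in ((374.5,114),(500,106),(493,222),(373,230))]);print(np.round(c,1),c.mean(0))
E
```

```text
30 35.5 v3 [-8.27, 603.0, -31.5]
30 35.5 both [-15.75, 603.0, -31.5]
30 35.5 v1 [-7.79, 602.0, -28.5]
28 33.5 v3 [-9.72, 602.0, -32.5]
28 33.5 both [-18.76, 601.5, -32.5]
28 33.5 v1 [-9.05, 601.5, -32.5]
30 33.5 v3 [-9.63, 604.0, -30.5]
30 33.5 both [-18.33, 602.0, -31.5]
30 33.5 v1 [-9.02, 601.5, -30.5]
[[665.2  13.4  30. ]
 [647.2 -95.2  30. ]
 [538.9 -83.3  30. ]
 [557.1  33.5  30. ]] [602.09917968 -32.88977681  30.        ]
```

```bash
python3 - <<'E'
from h import *
st,p,_=pickle.load(open("v3.pkl","rb"))
e=np.array(st["eef_pos"]);R=np.array(st["eef_rot"])
for dz in (-3,0,3):
  for r in (31,28.5): 
    b=circfit([(p,st)],[(r,e[2]+35.5+dz)],e[:2]); d=np.array(b[1:])-e[:2]; print(dz,r,b,"tool off",R[:2,:2].T@d)
  b=circfit([(p,st)],[(31,e[2]+35.5+dz),(28.5,e[2]+35.5+dz)],e[:2]);d=np.array(b[1:])-e[:2]; print(dz,"both",b,"tool off",R[:2,:2].T@d)
E
```

```text
-3 31 [-9.24, 599.96, 79.56] tool off [-1.30955128 -1.23607614]
-3 28.5 [-8.69, 600.46, 79.56] tool off [-0.82216189 -1.3476518 ]
-3 both [-17.84, 600.46, 79.56] tool off [-0.82216189 -1.3476518 ]
0 31 [-7.38, 601.46, 80.06] tool off [ 0.04103982 -2.05819462]
0 28.5 [-8.01, 603.46, 78.06] tool off [ 2.43690565 -0.55493125]
0 both [-15.28, 601.46, 80.06] tool off [ 0.04103982 -2.05819462]
3 31 [-7.39, 602.46, 77.06] tool off [1.685281   0.64300307]
3 28.5 [-8.31, 604.96, 78.56] tool off [ 3.78749676 -1.37704973]
3 both [-14.85, 603.46, 77.06] tool off [2.66005978 0.41985175]
```

send_rows:
  steps: [0,0,-15,0,0,0,0,0,-25,0,0,0,-4,12,-15,0,0,0,-10,24,0,0,0,0,-10,24,0,0,0,0,-10,24,0,0,0,0,-7,16,0,0,0,0,-3,7,0,0,0,0,0,0,0,0,0,0,0,0,0,0,0,0,0,0,0,0,0,0]

```text
time: 8.23
eef_pos: [535.8, -14.2, 202.5]
eef_rot: [[0.976, -0.22, -0.0], [-0.22, -0.976, 0.0], [-0.0, -0.0, -1.0]]
ft_force: [-0.3, 0.6, -3.0]
opening: 60.7
grasp_force: 38.8
```

```bash
python3 - <<'E'
from h import *
st,p,_=snap("caddy","v4.pkl"); save(p,"w4.png")
e=np.array(st["eef_pos"]);R=np.array(st["eef_rot"]);print(st["time"],np.round(e,1))
for r,z in ((35.5,30),(33.5,28),(35.5,27),(33.5,25)): print(r,z,circfit([(p,st)],[(r,z)],[602,-32.5]))
for dz in (-6,-4.5,-3,-1.5,0):
  b=circfit([(p,st)],[(31,e[2]+35.5+dz),(28.5,e[2]+35.5+dz)],e[:2],5);d=np.array(b[1:])-e[:2]; print(dz,b[0],"tool off",R[:2,:2].T@d)
E
```

```text
8.2333 [535.8 -14.2 202.5]
35.5 30 [-9.27, 602.5, -32.5]
33.5 28 [-9.99, 601.0, -34.0]
35.5 27 [-9.86, 602.5, -32.5]
33.5 25 [-10.09, 600.5, -33.5]
-6 -14.8 tool off [-2.50015417 -1.99467314]
-4.5 -16.73 tool off [-1.79241413 -1.1291652 ]
-3 -17.85 tool off [-1.30466295 -1.23915964]
-1.5 -16.97 tool off [-0.70691734 -0.86140289]
0 -15.1 tool off [ 0.04859619 -2.05689413]
```

View pics/w4.png

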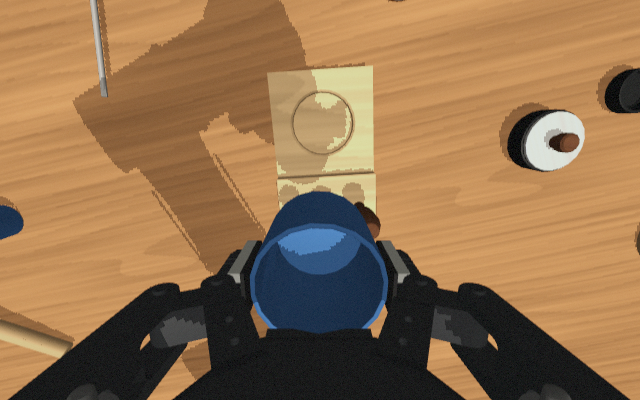

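The recess is at (323,123) in the image and the tin sits straight. The lidded dish is at right (555,140). I move over the recess and descend in stages.

send_rows:
  steps: [8,1,0,0,0,0,20,1,0,0,0,0,22,1,0,0,0,0,14,1,0,0,0,0,5.7,1,10,0,0,0,0,0,25,0,0,0,0,0,30,0,0,0,0,0,30,0,0,0,0,0,25,0,0,0,0,0,12,0,0,0,0,0,6,0,0,0,0,0,0,0,0,0,0,0,0,0,0,0]

```text
time: 9.42
eef_pos: [602.7, -35.4, 65.2]
eef_rot: [[0.975, -0.221, 0.001], [-0.221, -0.975, -0.0], [0.001, 0.0, -1.0]]
ft_force: [0.3, 0.4, -1.7]
opening: 61.0
grasp_force: 38.8
```

```bash
python3 - <<'E'
from h import *
st=env.state();print(np.round(st["eef_pos"],1),np.round(st["ft_force"],1))
R=np.array(st["eef_rot"])[:2,:2]; print("tool to go",R.T@(np.array([602.6,-34.5])-st["eef_pos"][:2]))
E
```

```text
[602.7 -35.4  65.2] [ 0.3  0.4 -1.7]
tool to go [-0.32374298 -0.89337285]
```

send_rows:
  steps: [-0.3,-0.8,4,0,0,0,0,0,4,0,0,0,0,0,3,0,0,0,0,0,3,0,0,0,0,0,2,0,0,0,0,0,0,0,0,0]

```text
time: 9.92
eef_pos: [601.7, -34.7, 48.2]
eef_rot: [[0.975, -0.221, -0.001], [-0.221, -0.975, -0.0], [-0.001, 0.0, -1.0]]
ft_force: [0.3, 0.1, -1.9]
opening: 61.1
grasp_force: 38.8
```

send_rows:
  steps: [0,0,1.5,0,0,0,0,0,1.5,0,0,0,0,0,1,0,0,0,0,0,1,0,0,0,0,0,0,0,0,0]

```text
time: 10.33
eef_pos: [602.0, -34.6, 43.6]
eef_rot: [[0.975, -0.221, -0.0], [-0.221, -0.975, -0.0], [-0.0, 0.0, -1.0]]
ft_force: [0.8, 1.2, -2.2]
opening: 60.8
grasp_force: 38.8
```

send_rows:
  steps: [0,0,0.8,0,0,0,0,0,0.7,0,0,0,0,0,0.7,0,0,0,0,0,0,0,0,0]

```text
time: 10.67
eef_pos: [602.2, -34.6, 42.1]
eef_rot: [[0.975, -0.221, 0.0], [-0.221, -0.975, -0.0], [0.0, 0.0, -1.0]]
ft_force: [-0.6, 0.2, 2.5]
opening: 60.9
grasp_force: 39.1
```

send_rows:
  steps: [0,0,0.6,0,0,0,0,0,0,0,0,0]

```text
time: 10.83
eef_pos: [602.3, -34.7, 42.0]
eef_rot: [[0.975, -0.221, 0.001], [-0.221, -0.975, -0.0], [0.001, 0.0, -1.0]]
ft_force: [-2.9, -0.1, 6.2]
opening: 60.6
grasp_force: 39.5
```

send_rows:
  steps: [0,0,0,0,0,0,0,0,0,0,0,0,0,0,0,0,0,0,0,0,0,0,0,0,0,0,0,0,0,0,0,0,0,0,0,0,0,0,0,0,0,0]
  gripper: 1

```text
time: 11.42
eef_pos: [602.1, -34.6, 40.9]
eef_rot: [[0.975, -0.221, -0.0], [-0.221, -0.975, -0.0], [-0.0, 0.0, -1.0]]
ft_force: [0.3, -0.1, 0.3]
opening: 85.2
grasp_force: 0.0
```

send_rows:
  steps: [0,0,-8,0,0,0,0,0,-18,0,0,0,0,0,-25,0,0,0,0,0,-25,0,0,0,0,0,-25,0,0,0,0,0,-15,0,0,0,0,0,0,0,0,0,0,0,0,0,0,0]

```text
time: 12.08
eef_pos: [602.7, -34.5, 158.5]
eef_rot: [[0.975, -0.221, 0.003], [-0.221, -0.975, 0.001], [0.003, -0.001, -1.0]]
ft_force: [-1.0, -0.0, -0.7]
opening: 85.1
grasp_force: 0.0
```

```bash
python3 - <<'E'
from h import *
st,p,_=snap("dish","v5.pkl"); save(p,"w5.png",(220,60,200,150),4)
e=np.array(st["eef_pos"]);print(st["time"],np.round(e,1))
for h in (71,74,77):
  print(h,circfit([(p,st)],[(31,h),(28.5,h)],[602,-34],5))
print("recess",circfit([(p,st)],[(35.5,30)],[602,-33],5))
E
```

```text
12.0833 [602.7 -34.5 158.5]
71 [-23.32, 601.0, -33.5]
74 [-23.44, 601.5, -33.5]
77 [-23.13, 602.5, -33.5]
recess [-8.61, 597.0, -33.0]
```

View pics/w5.png

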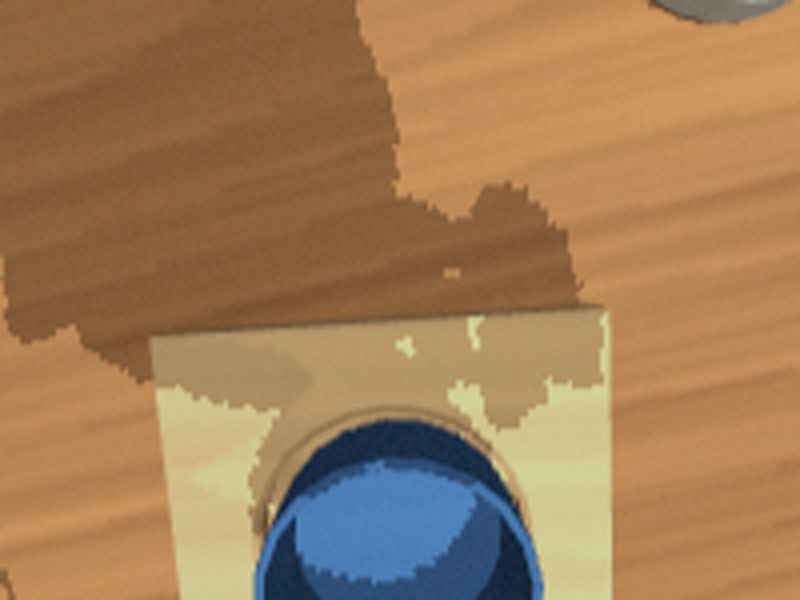

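The tin stands in the recess with its rim concentric with the ring. Next I go over the lidded dish.

send_rows:
  steps: [0,5,-20,0,0,0,-1.5,20,-20,0,0,0,-2,28,0,0,0,0,-2,28,0,0,0,0,-2,28,0,0,0,0,-2,28,0,0,0,0,-2,28,0,0,0,0,-2,28,0,0,0,0,-2,28,0,0,0,0,-1.5,21,0,0,0,0,-0.5,10,0,0,0,0,0,0,0,0,0,0,0,0,0,0,0,0]

```text
time: 13.27
eef_pos: [529.0, -276.4, 196.0]
eef_rot: [[0.975, -0.222, -0.002], [-0.222, -0.975, 0.001], [-0.002, -0.0, -1.0]]
ft_force: [0.1, 0.6, -0.1]
opening: 85.4
grasp_force: 0.0
```

```bash
cat > m.py <<'E'
from h import *
import sys
st,p,ds=snap("dish",sys.argv[1]); L=env.silhouettes(p,"lid")
e=np.array(st["eef_pos"]);print(st["time"],np.round(e,1));R=np.array(st["eef_rot"])[:2,:2]
if len(sys.argv)>2: save(p,sys.argv[2])
for d in ds[:3]: print("dish",d["confidence"],d["extent"])
for d in L[:2]: print("lid",d["confidence"],d["extent"])
for dz in (-6,-4,-2,0):
  b=circfit([(p,st)],[(34,34+dz),(31.5,38+dz)],[530,-277],10);print(dz,"dish",b,"lid",circfit([(p,st)],[(31.5,38+dz)],[530,-277],10),"tool",R.T@(np.array(b[1:])-e[:2]))
E
python3 m.py v6.pkl w6.png
```

```text
13.2667 [ 529.  -276.4  196. ]
dish 0.97 [293.9, 155.8, 45.1, 17.0]
dish 0.63 [375.0, 117.5, 48.6, 41.6]
lid 0.93 [286.6, 159.9, 54.8, 54.6]
lid 0.45 [293.6, 156.4, 52.2, 17.6]
-6 dish [-23.87, 530.0, -274.0] lid [-12.25, 528.5, -273.5] tool [ 0.42717678 -2.584216  ]
-4 dish [-24.03, 530.0, -274.0] lid [-12.24, 529.0, -273.5] tool [ 0.42717678 -2.584216  ]
-2 dish [-24.12, 530.5, -274.0] lid [-12.22, 529.5, -273.5] tool [ 0.91470847 -2.69517672]
0 dish [-24.03, 531.0, -274.0] lid [-12.18, 530.0, -273.5] tool [ 1.40224016 -2.80613744]
```

View pics/w6.png

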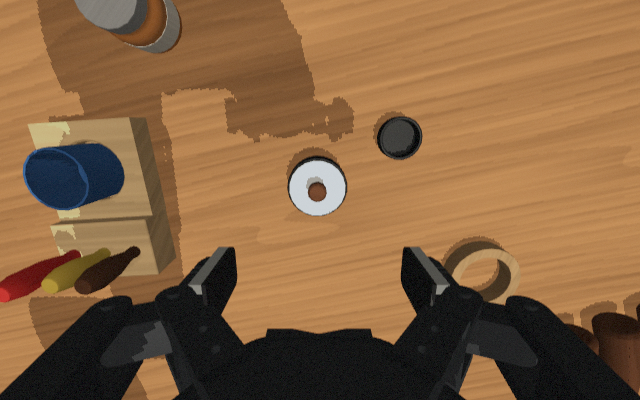

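The lidded dish is at (317,187). The smaller lidless dish lies right at (400,138), outside the finger path. I go down with one check from closer.

send_rows:
  steps: [1.5,-1.5,15,0,0,0,0,0,25,0,0,0,0,0,25,0,0,0,0,0,11,0,0,0,0,0,4,0,0,0,0,0,0,0,0,0,0,0,0,0,0,0]

```text
time: 14.0
eef_pos: [531.9, -275.2, 118.0]
eef_rot: [[0.976, -0.22, 0.001], [-0.22, -0.976, -0.001], [0.001, 0.001, -1.0]]
ft_force: [1.0, -0.9, -0.5]
opening: 85.4
grasp_force: 0.0
```

```bash
python3 m.py v7.pkl
```

```text
14.0 [ 531.9 -275.2  118. ]
dish 0.83 [280.4, 166.8, 77.7, 64.3]
dish 0.71 [394.4, 117.6, 63.3, 59.3]
lid 0.78 [281.3, 174.7, 71.1, 69.1]
-6 dish [-23.35, 527.0, -273.5] lid [-12.25, 527.5, -273.0] tool [-5.1503971  -0.56135003]
-4 dish [-23.24, 530.0, -274.0] lid [-12.24, 528.5, -273.5] tool [-2.11389064 -0.73343435]
-2 dish [-23.68, 530.5, -274.0] lid [-12.24, 529.5, -273.5] tool [-1.62613506 -0.84340772]
0 dish [-23.73, 531.0, -274.0] lid [-12.13, 530.0, -273.5] tool [-1.13837947 -0.95338108]
```

send_rows:
  steps: [-0.5,0.3,15,0,0,0,0,0,25,0,0,0,0,0,25,0,0,0,0,0,22,0,0,0,0,0,14,0,0,0,0,0,8,0,0,0,0,0,4,0,0,0,0,0,1.5,0,0,0,0,0,0,0,0,0]

```text
time: 14.9
eef_pos: [531.3, -275.8, 3.3]
eef_rot: [[0.975, -0.221, 0.001], [-0.221, -0.975, -0.001], [0.002, 0.0, -1.0]]
ft_force: [0.5, -0.5, 0.3]
opening: 85.3
grasp_force: 0.0
```

send_rows:
  steps: [0,0,0,0,0,0,0,0,0,0,0,0,0,0,0,0,0,0,0,0,0,0,0,0,0,0,0,0,0,0,0,0,0,0,0,0,0,0,0,0,0,0]
  gripper: 0.5
  newtons: 35

```text
time: 15.48
eef_pos: [531.6, -275.8, 4.2]
eef_rot: [[0.975, -0.221, 0.003], [-0.221, -0.975, -0.001], [0.003, 0.0, -1.0]]
ft_force: [-0.8, 0.3, 6.2]
opening: 67.6
grasp_force: 39.2
```

send_rows:
  steps: [0,0,-2,0,0,0,0,0,-4,0,0,0,0,0,-8,0,0,0,0,0,-14,0,0,0,0,0,-20,0,0,0,0,0,-24,0,0,0,0,0,-24,0,0,0,0,0,-24,0,0,0,0,0,-16,0,0,0,0,0,-8,0,0,0,0,0,-3,0,0,0,0,0,0,0,0,0,0,0,0,0,0,0]

```text
time: 16.57
eef_pos: [529.9, -275.2, 148.2]
eef_rot: [[0.975, -0.221, -0.002], [-0.221, -0.975, 0.001], [-0.002, -0.001, -1.0]]
ft_force: [-0.1, -0.9, -3.0]
opening: 67.7
grasp_force: 40.0
```

```bash
cat > k.py <<'E'
from h import *
import sys
st,p,ds=snap("dish",sys.argv[1]); save(p,sys.argv[2])
e=np.array(st["eef_pos"]);print(st["time"],np.round(e,1));R=np.array(st["eef_rot"])[:2,:2]
for dz in (-6,-4.5,-3,-1.5,0,1.5):
  z=e[2]-3.6+dz
  b=circfit([(p,st)],[(34,z+34),(31.5,z+38)],e[:2],5);l=circfit([(p,st)],[(31.5,z+38)],e[:2],5);print(dz,b[0],l[0],"tool",R.T@(np.array(b[1:])-e[:2]),"lid",R.T@(np.array(l[1:])-e[:2]))
E
python3 k.py v8.pkl w8.png
```

```text
16.5667 [ 529.9 -275.2  148.2]
-6 -15.99 -9.12 tool [-4.34614592 -1.06917491] lid [-4.34614592 -1.06917491]
-4.5 -16.8 -9.72 tool [-3.85852423 -1.1797375 ] lid [-3.85852423 -1.1797375 ]
-3 -16.47 -9.81 tool [-3.37090254 -1.29030008] lid [-2.88328085 -1.40086267]
-1.5 -15.19 -9.56 tool [-2.39565915 -1.51142525] lid [-1.79747577 -1.13436521]
0 -13.74 -8.52 tool [-2.06397407 -0.04855738] lid [-1.30985408 -1.2449278 ]
1.5 -13.01 -7.71 tool [-1.15391746 -2.81835825] lid [-1.79747577 -1.13436521]
```

View pics/w8.png

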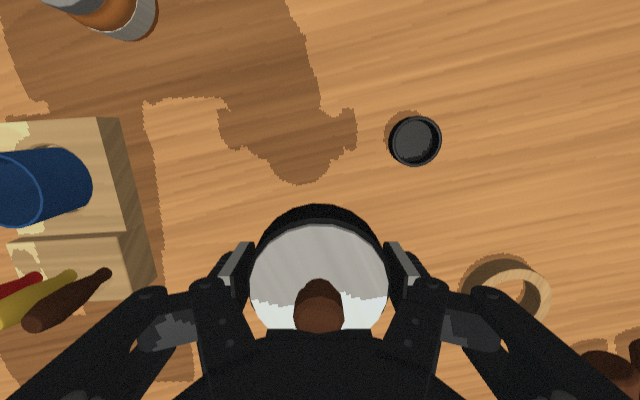

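The dish is held level with its lid seated at (318,280). I carry it over the tin with gentle ramps.

send_rows:
  steps: [0.3,-4,0,0,0,0,0.6,-9,0,0,0,0,1.2,-15,0,0,0,0,1.5,-20,0,0,0,0,1.8,-24,0,0,0,0,2,-26,0,0,0,0,2,-27,0,0,0,0,2,-27,0,0,0,0,2,-26,0,0,0,0,1.8,-24,0,0,0,0,1.5,-20,0,0,0,0,1.2,-15,0,0,0,0,0.7,-9,0,0,0,0,0.3,-4.3,0,0,0,0,0,0,0,0,0,0,0,0,0,0,0,0,0,0,0,0,0,0]

```text
time: 18.08
eef_pos: [604.1, -36.5, 149.5]
eef_rot: [[0.975, -0.222, -0.0], [-0.222, -0.975, -0.0], [-0.0, 0.0, -1.0]]
ft_force: [0.3, -0.4, -1.6]
opening: 67.9
grasp_force: 40.0
```

```bash
cat > s.py <<'E'
from h import *
P=[];
for i in range(6):
    st=env.state(); P.append(st["eef_pos"]); env.capture("side")
e=np.mean(P,0);R=np.array(st["eef_rot"])[:2,:2];print(np.round(P,1).tolist(),e); print("to go",R.T@(np.array([603.7,-35.2])-e[:2]),np.round(st["ft_force"],1))
E
python3 s.py
```

```text
[[604.1, -36.5, 149.5], [604.1, -36.6, 149.5], [604.1, -36.5, 149.6], [604.2, -36.4, 149.6], [604.2, -36.3, 149.6], [604.3, -36.2, 149.6]] [604.16802623 -36.42170661 149.56785607]
to go [-0.72730217 -1.08749581] [-0.4  0.5 -1.6]
```

send_rows:
  steps: [-0.6,-0.8,6,0,0,0,0,0,12,0,0,0,0,0,16,0,0,0,0,0,14,0,0,0,0,0,9,0,0,0,0,0,5,0,0,0,0,0,2,0,0,0,0,0,0,0,0,0,0,0,0,0,0,0,0,0,0,0,0,0]

```text
time: 19.22
eef_pos: [604.5, -34.7, 86.4]
eef_rot: [[0.975, -0.221, 0.002], [-0.221, -0.975, 0.0], [0.002, -0.0, -1.0]]
ft_force: [-1.4, -0.2, -2.0]
opening: 68.1
grasp_force: 40.0
```

```bash
python3 s.py; python3 - <<'E'
from h import *
st,p,_=snap("tin","v9.pkl"); S=env.capture("side")
im=np.hstack([cv2.resize(np.array(p["image"])[180:330,230:420,::-1],None,fx=2.1,fy=2.1,interpolation=3),cv2.resize(np.array(S["image"])[160:235,290:385,::-1],None,fx=4.2,fy=4.2,interpolation=3)])
cv2.imwrite("pics/w9.png",im)
E
```

```text
[[604.5, -34.7, 86.4], [604.5, -34.7, 86.4], [604.4, -34.7, 86.2], [604.3, -34.7, 86.1], [604.2, -34.7, 85.9], [604.1, -34.7, 85.8]] [604.31281186 -34.68152233  86.12885038]
to go [-0.48309134  0.64107724] [ 0.9 -0.5 -2.1]
```

View pics/w9.png

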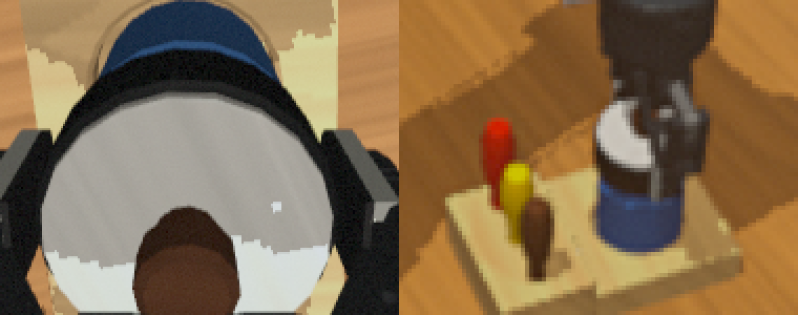

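The dish hangs centred above the tin; the tin's rim shows symmetrically at crop (188,45). I descend gently while watching the force.

send_rows:
  steps: [-0.4,0.4,2,0,0,0,0,0,2,0,0,0,0,0,2,0,0,0,0,0,1.5,0,0,0,0,0,0,0,0,0,0,0,0,0,0,0]

```text
time: 20.17
eef_pos: [603.4, -35.1, 77.8]
eef_rot: [[0.975, -0.221, -0.0], [-0.221, -0.975, -0.0], [-0.0, 0.0, -1.0]]
ft_force: [-0.2, -1.0, -2.1]
opening: 67.7
grasp_force: 40.0
```

send_rows:
  steps: [0,0,1.5,0,0,0,0,0,1,0,0,0,0,0,1,0,0,0,0,0,0,0,0,0,0,0,0,0,0,0]

```text
time: 20.58
eef_pos: [603.6, -35.0, 74.5]
eef_rot: [[0.975, -0.221, 0.0], [-0.221, -0.975, -0.0], [0.0, 0.0, -1.0]]
ft_force: [-0.1, 0.1, -2.3]
opening: 67.9
grasp_force: 40.0
```

send_rows:
  steps: [0,0,1,0,0,0,0,0,1,0,0,0,0,0,0.7,0,0,0,0,0,0,0,0,0,0,0,0,0,0,0]

```text
time: 21.0
eef_pos: [603.5, -35.0, 71.8]
eef_rot: [[0.975, -0.221, 0.0], [-0.221, -0.975, -0.0], [0.0, 0.0, -1.0]]
ft_force: [-0.2, -0.1, -2.3]
opening: 67.8
grasp_force: 40.0
```

send_rows:
  steps: [0,0,0.6,0,0,0,0,0,0.4,0,0,0,0,0,0,0,0,0,0,0,0,0,0,0]

```text
time: 21.33
eef_pos: [603.7, -35.1, 71.3]
eef_rot: [[0.975, -0.221, 0.001], [-0.221, -0.975, -0.0], [0.001, -0.0, -1.0]]
ft_force: [-0.0, -1.2, 2.0]
opening: 68.0
grasp_force: 40.2
```

Contact came at the expected height. I press lightly, let go, and rise straight.

send_rows:
  steps: [0,0,0.6,0,0,0,0,0,0,0,0,0]

```text
time: 21.5
eef_pos: [603.7, -35.1, 71.2]
eef_rot: [[0.975, -0.221, 0.001], [-0.221, -0.975, -0.0], [0.001, 0.0, -1.0]]
ft_force: [-2.1, 0.1, 5.8]
opening: 67.6
grasp_force: 40.6
```

send_rows:
  steps: [0,0,0,0,0,0,0,0,0,0,0,0,0,0,0,0,0,0,0,0,0,0,0,0,0,0,0,0,0,0,0,0,0,0,0,0,0,0,0,0,0,0]
  gripper: 1

```text
time: 22.08
eef_pos: [603.4, -35.0, 70.1]
eef_rot: [[0.975, -0.221, -0.0], [-0.221, -0.975, -0.0], [-0.0, 0.0, -1.0]]
ft_force: [-0.5, -0.5, 0.6]
opening: 85.7
grasp_force: 0.0
```

send_rows:
  steps: [0,0,-4,0,0,0,0,0,-12,0,0,0,0,0,-20,0,0,0,0,0,-25,0,0,0,0,0,-25,0,0,0,0,0,-20,0,0,0,0,0,-4,0,0,0,0,0,0,0,0,0,0,0,0,0,0,0]

```text
time: 22.83
eef_pos: [603.2, -34.9, 179.8]
eef_rot: [[0.975, -0.221, -0.0], [-0.221, -0.975, 0.0], [-0.001, -0.0, -1.0]]
ft_force: [0.3, 0.0, -1.7]
opening: 85.2
grasp_force: 0.0
```

```bash
python3 - <<'E'
from h import *
st,p,_=snap("lid","v10.pkl"); S=env.capture("side")
im=np.hstack([cv2.resize(np.array(p["image"])[100:280,220:420,::-1],None,fx=2,fy=2,interpolation=3),cv2.resize(np.array(S["image"])[160:250,290:390,::-1],None,fx=4,fy=4,interpolation=3)])
cv2.imwrite("pics/w10.png",im)
e=np.array(st["eef_pos"]);R=np.array(st["eef_rot"])[:2,:2];print(st["time"],np.round(e,1))
for dz in (-6,-4,-3,-2,0,2):
  z=67+dz
  b=circfit([(p,st)],[(34,z+34),(31.5,z+38)],[603,-34],6);k=circfit([(p,st)],[(10,z+55.5)],[603,-34],6);t=circfit([(p,st)],[(34,z+34)],[603,-34],6);print(dz,"lid+dish",b,"dish",t,"knob",k,"tool",R.T@(np.array(b[1:])-e[:2]))
E
```

```text
22.8333 [603.2 -34.9 179.8]
-6 lid+dish [-22.46, 600.0, -33.0] dish [-10.92, 599.0, -34.5] knob [-11.65, 601.0, -33.5] tool [-3.50460334 -1.11066362]
-4 lid+dish [-22.31, 600.5, -33.0] dish [-10.59, 603.0, -34.0] knob [-11.87, 601.5, -33.5] tool [-3.01697504 -1.22120138]
-3 lid+dish [-22.22, 601.0, -33.5] dish [-10.75, 603.0, -34.0] knob [-11.96, 602.0, -33.5] tool [-2.41880909 -0.84411082]
-2 lid+dish [-22.12, 601.5, -33.5] dish [-10.9, 603.5, -34.0] knob [-11.95, 602.5, -33.5] tool [-1.93118079 -0.95464858]
0 lid+dish [-22.02, 603.0, -34.0] dish [-11.02, 604.0, -34.0] knob [-12.1, 603.0, -33.5] tool [-0.35775823 -0.79863355]
2 lid+dish [-21.69, 603.5, -34.0] dish [-10.92, 604.5, -34.0] knob [-12.17, 603.5, -34.0] tool [ 0.12987007 -0.90917131]
```

View pics/w10.png

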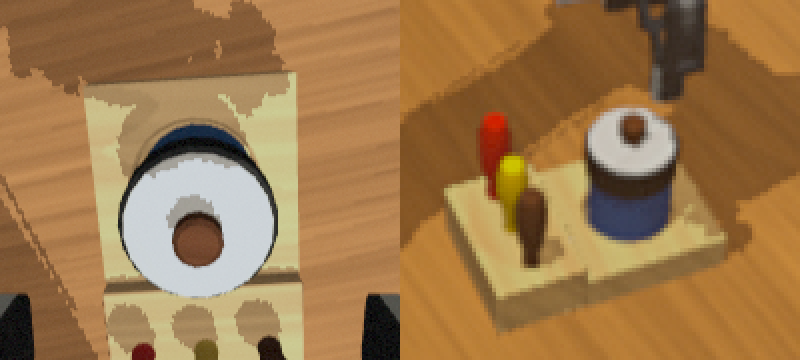

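The dish sits on the tin with the lid level and concentric, and the knob is at crop (198,240). Next I descend and grip the knob.

send_rows:
  steps: [-0.8,0,10,0,0,0,0,0,18,0,0,0,0,0,20,0,0,0,0,0,14,0,0,0,0,0,6,0,0,0,0,0,2,0,0,0,0,0,0,0,0,0,0,0,0,0,0,0,0,0,0,0,0,0]

```text
time: 23.73
eef_pos: [603.3, -34.8, 111.2]
eef_rot: [[0.975, -0.221, 0.002], [-0.221, -0.975, 0.0], [0.002, -0.0, -1.0]]
ft_force: [0.5, -0.1, 0.6]
opening: 85.2
grasp_force: 0.0
```

```bash
python3 s.py
```

```text
[[603.3, -34.8, 111.2], [603.3, -34.8, 111.2], [603.2, -34.8, 111.1], [603.1, -34.8, 110.9], [603.0, -34.8, 110.8], [602.9, -34.8, 110.6]] [603.12173385 -34.78646822 110.97352826]
to go [0.6553668  0.27548949] [-0.5  0.8  0.2]
```

send_rows:
  steps: [-0.4,0,1.2,0,0,0,0,0,0,0,0,0,0,0,0,0,0,0]

```text
time: 24.28
eef_pos: [602.2, -34.8, 108.9]
eef_rot: [[0.975, -0.221, -0.0], [-0.221, -0.975, -0.0], [-0.0, 0.0, -1.0]]
ft_force: [-0.6, 0.2, 0.1]
opening: 85.5
grasp_force: 0.0
```

send_rows:
  steps: [0,0,0,0,0,0,0,0,0,0,0,0,0,0,0,0,0,0,0,0,0,0,0,0,0,0,0,0,0,0,0,0,0,0,0,0,0,0,0,0,0,0,0,0,0,0,0,0,0,0,0,0,0,0,0,0,0,0,0,0]
  gripper: 0.1
  newtons: 25

```text
time: 25.12
eef_pos: [602.4, -34.7, 109.1]
eef_rot: [[0.975, -0.221, 0.0], [-0.221, -0.975, -0.0], [0.0, -0.0, -1.0]]
ft_force: [-0.3, 0.5, 0.3]
opening: 18.4
grasp_force: 24.5
```

The opening is 18.4 mm with a firm grip on the knob head. I lift straight up, slowly at first.

send_rows:
  steps: [0,0,-1,0,0,0,0,0,-1.5,0,0,0,0,0,-2,0,0,0,0,0,-3,0,0,0,0,0,-4,0,0,0,0,0,-6,0,0,0,0,0,-9,0,0,0,0,0,-12,0,0,0,0,0,-14,0,0,0,0,0,-14,0,0,0,0,0,-12,0,0,0,0,0,-10,0,0,0,0,0,-6,0,0,0,0,0,-4,0,0,0,0,0,-2,0,0,0,0,0,0,0,0,0,0,0,0,0,0,0,0,0,0,0,0,0]

```text
time: 26.62
eef_pos: [601.9, -34.7, 208.7]
eef_rot: [[0.975, -0.221, -0.001], [-0.221, -0.975, -0.0], [-0.001, 0.0, -1.0]]
ft_force: [0.1, -0.1, -1.0]
opening: 18.6
grasp_force: 24.4
```

```bash
python3 - <<'E'
from h import *
st=env.state();print(np.round(st["eef_pos"],1),st["opening"],st["grasp_force"],np.round(st["ft_force"],1))
p=env.capture("wrist"); S=env.capture("side")
im=np.hstack([cv2.resize(np.array(p["image"])[100:340,190:450,::-1],None,fx=1.5,fy=1.5,interpolation=3),cv2.resize(np.array(S["image"])[150:240,290:390,::-1],None,fx=4,fy=4,interpolation=3)])
cv2.imwrite("pics/w11.png",im)
E
```

```text
[601.9 -34.7 208.7] 18.590764878148843 24.42737403907813 [ 0.1 -0.1 -1. ]
```

View pics/w11.png

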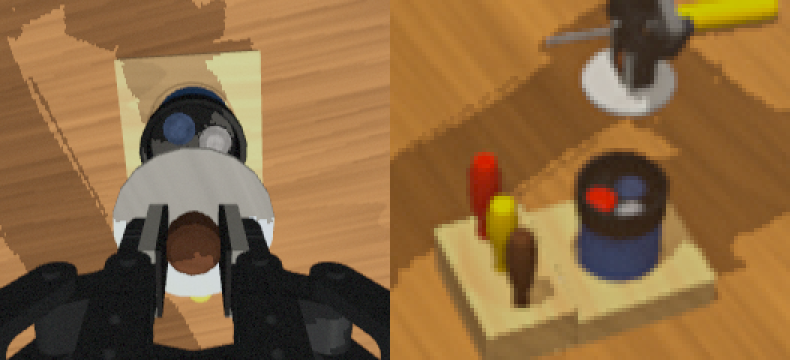

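The lid is held level above the dish, and the dish is seated on the tin with all three buttons inside (side crop (615,195)). I hand in.

```bash
python3 -c "
from station import env
print(env.sign_off())"
```

```text
the job is handed in; nothing more can be done
None
```

The tin stands in the recess and the dish sits home in its mouth with all three buttons. I handed the job in with the lid held level and still about 10 cm above the dish; the sign-off returned no verdict.

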